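# Take a board carrier off its hook and stand it in the test cradle

### The arm

A 6-joint arm with a two-finger parallel gripper is mounted at the origin on the work surface. World frame = base frame: x ahead of the robot, y to its left, z up, the work surface at z = 0. Lengths are in mm, angles in rad, forces in N, time in s.
With the tool pointing down it reaches from about 350 to 800 mm from the base axis. Payload 7.3 kg.
Tool frame: the origin (TCP) lies at the very end of the fingers, on their centre line; the grasp point (between the pads) lies 19 mm behind it (grip_point_offset is the distance from the TCP to the grasp point, in mm); z points along the fingers, x is the direction in which the jaws open and shut, and the axes are right-handed (so a half turn about z gives the same grasp; the last joint's range is limited). The gripper opens to 85 mm and grips with 20 to 120 N. Pads are 22 mm wide; open, the fingers measure 114 mm over their backs; the gripper's body (76 mm by 85 mm) begins 54 mm behind the grasp point. The pads swing forward as they close: fully open they stand 13 mm farther back than shut.
Start: joints at [1.146, 0.342, 1.524, -0, 1.275, -0.146], TCP at [144.466, 504.752, 231.322] pointing down, gripper open.
Joint ranges: [-2.53, 2.53], [-0.77, 2.02], [0.04, 2.7], [-1, 4.14], [0.28, 2.66], [-3.11, 3.11]. Speed limits (rad/s): [2.57, 2.57, 3.14, 3.14, 3.14, 3.14].

### API

Orientations are given as a unit quaternion [x, y, z, w].
In Python, from bench import get_state, get_image, close_job, grip_point_offset gives the robot as it stands. The module is installed in compiled form; this text tells all that it offers.
- The arm moves only by the tool step_arm, never from a script. Its argument "deltas" is text: rows parted by semicolons, each of 7 numbers parted by spaces: the turn, a rotation vector about the tool's x, y, z as a fraction of full scale, then the shift along the tool's x, y, z as a fraction of full scale, then the opening, from -1 (shut) to 1 (fully open). A call has 1 to 12 rows; each row shifts and turns the commanded pose from where the row before left it, along the tool's axes as they then stand; what a row does not reach is not made up. Full scale, the value 1, is 0.1 m for a shift and pi/2 rad for a turn. A row lasts 1/10 s, in which the tool goes at most 50 mm and 8.59 degrees, less where a joint would pass 70% of its speed; a pose out of reach is approached as far as the arm can. A call with a number of a shift or a turn outside -1 to 1 is refused whole. A call with a gripper value outside its range is refused whole. The fingers move at their own pace and stop on an object; "newtons" is the grip in N (left out, the last holds). Time passes only in rows, so rows that do not move let the fingers close. It gives the time, the measured TCP pose, the force and the opening at its end, in the units of the state.
- get_state(): the state, without advancing time (a new reading comes with each control period).
- get_image(name): name is "scene" or "top" or "wrist"; returns a dict with "frame" (480x640x3 uint8, red, green, blue), "depth" (480x640 float32, mm along the optical axis (not along the pixel's ray), 0 where there is no reading), "vfov" (degrees; the focal length in pixels is half the picture's height over the tangent of half this angle, whatever the lens; pixels are square), "cx", "cy" (the principal point, pixels), "world_from_camera" (4x4, takes a point from camera to world coordinates). Camera axes: x right, y up, looking along -z (the intrinsics and any distortion apply to the point x, -y, -z); pixel columns grow to the right and rows downward; lengths in mm; the calibration is good to about 2 mm. A picture is of the moment at which its call begins.
- close_job(): hands the job in, once; it reports no verdict.
The state is a dict: "t": time; "q": joint angles; "dq": joint speeds; "effort": joint torques, N m; "tool_pos": TCP position; "ee_rot": TCP orientation; "force": force on the tool from outside, world axes, zero at the start; "ft_torque": the same for the moment, N m; "opening": finger opening in mm.
Only numpy, scipy, OpenCV 4.12 (cv2) and the standard library are available. Lean on these libraries where they do the work, as an engineer would, in place of code of your own. Each camera call takes 0.05 s, during which the arm holds its last target.

### The job

On the bench a hook stand holds two metal circuit-board carriers. Lift the larger one, whose board has two round metal cans standing out of it, up and off its hook and lower it gently, upright, fully down into the groove of the empty cradle, then let go. Do not let it fall onto the bench, leave the smaller carrier hanging where it is, and do not knock over the bottle.

Things in the scene. Friction and masses are not known exactly. Their poses are not given: they have to be found in the camera images.
- carrier_mid (a point): Centre of the larger carrier, an aluminium plate 8 mm thick, 175 mm high, about 180 g, with a green board. x = plate normal, to the side with the cans; y = width; z = up. Slab 80 wide, 85 high; above it a window 40 high, for the hook; then a plain tab to grip: 30 wide (y), 50 high, 37.5 to 87.5 mm above this point. Hangs on either hook, lower edge 60 mm above the bench.
- carrier: The larger carrier; origin at the middle of its lower edge (87.5 mm below its centre), same axes. Its window is 32 mm wide, with a peaked roof 125 mm above the origin that rests on the hook, and a sill at 85 mm. Two steel cans, 18 mm in diameter, stand 18 mm out of the +x face, 50 mm above the origin, 13 mm either side of the middle.
- spare_mid (a point): Centre, half-way up, of the smaller carrier on the other hook: same axes, window and tab, 150 mm high in all, slab 56 mm wide and 60 mm high, no cans. It stays hanging.
- stand: Fixed hook stand; origin under its base (100 x 300 x 12 mm), z up. Rail along y at x = 0, top 192 mm above the bench. Two 8 mm round hooks at y = +75 and -75 mm, axis 180 mm up, point to the stand's +x (away from the robot).
- hook_a (a point): Outer end of the hook at the stand's +y, on its axis 180 mm up, stand's axes. It is 85 mm from the rail's middle; the carriers hang about 45 mm nearer the rail, square to the hook. Here the hook turns up: tip 10 mm above the top of the level part. To come off, a carrier rises 12 to 28 mm (20 is best), then moves 60 to 100 mm along the stand's +x.
- hook_b (a point): The same point of the other hook, at the stand's -y.
- cradle: Fixed empty cradle; origin under its black base (80 x 124 x 12 mm), z up. Groove along its y, for the carrier's side edges: 16 mm wide (x), 92 mm long, floor 12 mm above the bench, straight sides to 60 mm, flared from there to about 79 mm. Open in the middle (y -30 to 30 mm), so cans may face either way. Seated, the carrier's centre is 99.5 mm above the bench.
- bottle: Clear plastic bottle, 48 mm in diameter, 100 mm high, standing loose on the bench. Origin: centre of its underside, z up.

How it is judged:
By the outcome, as a careful person would: the job done as asked, in the order asked, and still so for the second after the job is handed in, with the robot touching nothing.
It also fails if it takes over 48 s, if anything falls off the work surface, if the arm or the gripper's body presses on something with over 40 N, if the wrist force passes 120 N, or if a joint passes its speed limit or range.

## Working session

There is one attempt and no reset: what is moved stays moved. The work goes in short steps, Python scripts to look and compute and a tool call to move; the robot and the scene stay as the last step left them, time stands still between calls to the robot, and variables do not carry over. Pictures are saved under pics/ and viewed, and the job is handed in when it is done.

Besides the shell and the picture viewer there is one more tool, called after "Emit:" as name(argument=value, ...), one argument or row to a line, values as JSON. step_arm: Moves the arm, as the interface text tells. Its arguments: {"type":"object","properties":{"deltas":{"type":"string"},"newtons":{"type":"number"}},"required":["deltas"]}

```bash
mkdir -p pics; cat > h.py <<'E'
import numpy as np, cv2, pickle
from bench import get_state, get_image, close_job, grip_point_offset
def snap(n,tag):
    im=get_image(n); pickle.dump(im,open(f'pics/{tag}.pkl','wb')); cv2.imwrite(f'pics/{tag}.png',im['frame'][:,:,::-1]); return im
def load(tag): return pickle.load(open(f'pics/{tag}.pkl','rb'))
def f(im): return 240/np.tan(np.radians(im['vfov'])/2)
def world(im,u,v,d=None):
    if d is None: d=im['depth'][int(round(v)),int(round(u))]
    F=f(im); p=np.array([(u-im['cx'])*d/F,-(v-im['cy'])*d/F,-d,1]); return (im['world_from_camera']@p)[:3]
def cloud(im):
    v,u=np.mgrid[0:480,0:640]; d=im['depth']; F=f(im)
    p=np.stack([(u-im['cx'])*d/F,-(v-im['cy'])*d/F,-d,np.ones_like(d)],-1)
    return (p@im['world_from_camera'].T)[...,:3]
E
python3 - <<'E'
from h import *
print(get_state(),grip_point_offset)
for n in ('scene','top','wrist'):
    im=snap(n,n+'0'); print(n,{k:v for k,v in im.items() if k not in('frame','depth')})
E
```

```text
{'t': 0.0, 'q': array([ 1.14599064e+00,  3.42733966e-01,  1.52505077e+00,  2.99969319e-06,
        1.27539585e+00, -1.46011149e-01]), 'dq': array([ 0.00124225,  0.00028038,  0.00070219,  0.00065359, -0.00075879,
       -0.0005495 ]), 'effort': array([-5.87077448e-04, -4.33673823e+01, -2.46013498e+01, -3.98017701e-04,
        7.84746255e-03, -9.73506673e-06]), 'tool_pos': array([144.28880612, 504.35109217, 230.60834841]), 'ee_rot': array([ 7.98497642e-01,  6.01997413e-01, -6.97462710e-04,  3.79381695e-04]), 'force': array([-0.13904098, -0.77697015, -0.65242386]), 'ft_torque': array([-0.03182933,  0.02849544, -0.0148734 ]), 'opening': 85.13755689367895} 18.700000000000003
scene {'vfov': 50.92674666498215, 'cx': 322.08220523661277, 'cy': 236.48130501598743, 'world_from_camera': array([[-7.48977390e-01, -5.22452860e-01,  4.07524084e-01,
         9.86907230e+02],
       [ 6.62593084e-01, -5.88882572e-01,  4.62804194e-01,
         4.43033345e+02],
       [-1.80954386e-03,  6.16652517e-01,  7.87233383e-01,
         8.56562614e+02],
       [ 0.00000000e+00,  0.00000000e+00,  0.00000000e+00,

[... 220 characters left out ...]
   [-9.98903181e-01,  1.47473134e-02, -4.44404213e-02,
        -2.36120378e+01],
       [-4.21951877e-02,  1.27921444e-01,  9.90886305e-01,
         8.68220301e+02],
       [ 0.00000000e+00,  0.00000000e+00,  0.00000000e+00,
         1.00000000e+00]])}
wrist {'vfov': 68.83029201484781, 'cx': 320.6230766185308, 'cy': 242.68600043378672, 'world_from_camera': array([[ 2.73469533e-01, -9.15043522e-01, -2.96495813e-01,
         6.78539348e+01],
       [ 9.61880481e-01,  2.59962389e-01,  8.48852005e-02,
         5.27052768e+02],
       [-5.95893060e-04, -3.08407051e-01,  9.51254296e-01,
         3.73300625e+02],
       [ 0.00000000e+00,  0.00000000e+00,  0.00000000e+00,
         1.00000000e+00]])}
```

View pics/scene0.png

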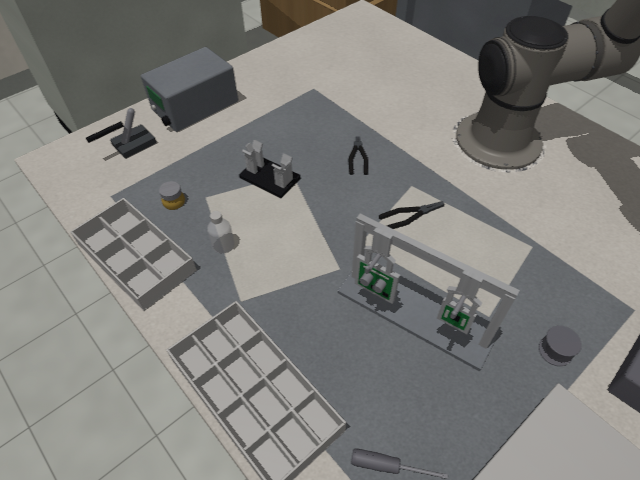

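View pics/top0.png

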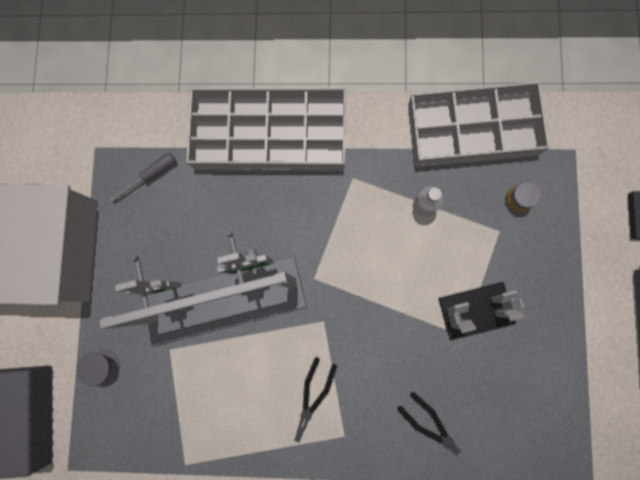

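View pics/wrist0.png

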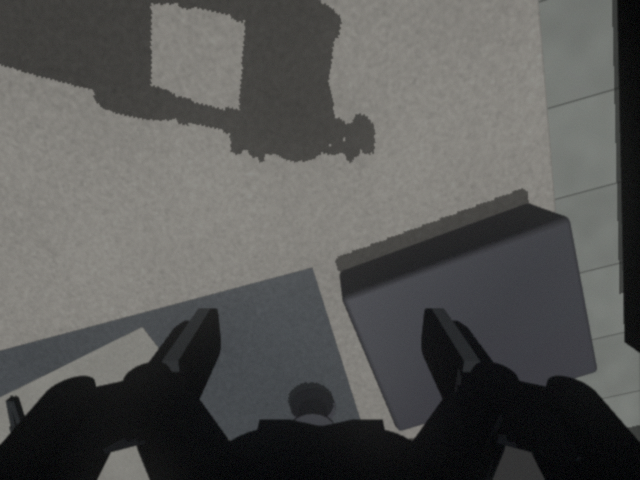

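The larger carrier is the left one in scene, around (378,278), and the right one in top, around (245,262). The spare is in scene around (457,312). The cradle is in top around (478,310) and the bottle around (430,198). I'll enlarge both views.

```bash
python3 - <<'E'
from h import *
def crop(tag,x0,y0,x1,y1,k,out):
    a=cv2.imread(f'pics/{tag}.png')[y0:y1,x0:x1]; cv2.imwrite(f'pics/{out}.png',cv2.resize(a,None,fx=k,fy=k,interpolation=cv2.INTER_CUBIC))
crop('top0',95,225,315,345,3.6,'c1'); crop('scene0',330,200,530,370,4,'c2'); crop('top0',400,170,560,350,3.3,'c3')
im=load('top0'); P=cloud(im)
for n,m in (('rail',(P[...,2]>183)&(P[...,2]<205)&(P[...,0]>250)),):
    ys,xs=np.where(m); print(n,len(xs))
    big=np.zeros((480,640),np.uint8); big[m]=255; nn,l,st,c=cv2.connectedComponentsWithStats(big)
    for i in range(1,nn):
        if st[i,4]>40:
            q=P[l==i]; print(st[i],q.mean(0).round(1),cv2.minAreaRect(q[:,:2].astype(np.float32)))
# cradle: high pts
m=(P[...,2]>55)&(P[...,2]<120); big=np.zeros((480,640),np.uint8); big[m]=255; nn,l,st,c=cv2.connectedComponentsWithStats(big)
for i in range(1,nn):
    if st[i,4]>20:
        q=P[l==i]; print(st[i],q.mean(0).round(1),q.max(0).round(1),cv2.minAreaRect(q[:,:2].astype(np.float32)))
# height map
z=np.clip(P[...,2],0,270); cv2.imwrite('pics/h0.png',cv2.applyColorMap((z/270*255).astype(np.uint8),cv2.COLORMAP_TURBO))
E
```

```text
rail 2172
[226 232  11  22  91] [615.3 141.5 186.7] ((614.0341186523438, 141.68246459960938), (32.48822784423828, 7.980830669403076), 14.311565399169922)
[ 100  255  187   74 1975] [530.5 194.9 191.5] ((544.0770874023438, 200.55401611328125), (54.38972091674805, 286.7979431152344), 15.279448509216309)
[131 256  12  25 101] [575.6 285.7 186.6] ((572.8277587890625, 285.60260009765625), (38.36717987060547, 7.9708685874938965), 13.581049919128418)
[   0  185   83  120 9167] [619.2 501.7 102.9] [722.6 579.  113.3] ((617.7222290039062, 514.9904174804688), (208.67405700683594, 124.95175170898438), 0.8556535243988037)
[417 187  27  26 562] [ 709.7 -180.5   78.1] [ 736.1 -160.7  103.4] ((713.4320678710938, -183.80917358398438), (46.259559631347656, 44.98918533325195), 88.31996154785156)
[245 250  13   7  59] [606.5 124.2 116.9] [611.6 135.4 119.8] ((605.8063354492188, 125.42642974853516), (10.499961853027344, 19.54924964904785), 4.228663921356201)
[241 257  33  15 139] [587.3 115.7  93.1] [600.5 146.8 119.8] ((585.9545288085938, 119.88410186767578), (7.8570027351379395, 55.53567886352539), 23
[... 476 characters left out ...]
539), 23.690113067626953)
[499 291  25  30 423] [ 527.6 -319.4   71. ] [ 552.5 -300.    82.3] ((528.4578247070312, -319.35137939453125), (46.53350830078125, 28.294910430908203), 15.302251815795898)
[452 303  24  30 353] [ 504.7 -234.8   71.6] [ 530.5 -219.7   83.3] ((505.59661865234375, -235.30323791503906), (46.45132827758789, 27.88265037536621), 14.136679649353027)
[131 318  18   8  86] [487.1 317.7  85.9] [492.7 330.9 119.5] ((486.3311462402344, 323.86004638671875), (8.875993728637695, 17.164098739624023), 18.47154998779297)
[   0  369   35  110 3689] [307.7 531.8  68.2] [398.3 577.6  75.1] ((306.9552307128906, 536.915771484375), (180.5025634765625, 59.864593505859375), 6.961488246917725)
```

View pics/c1.png

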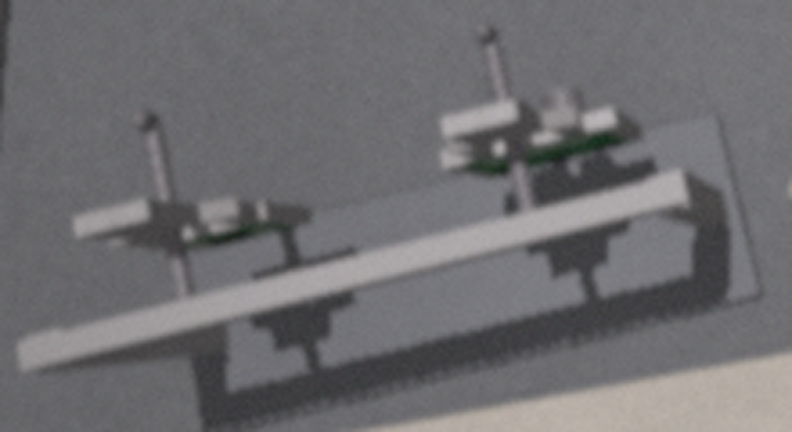

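View pics/c2.png

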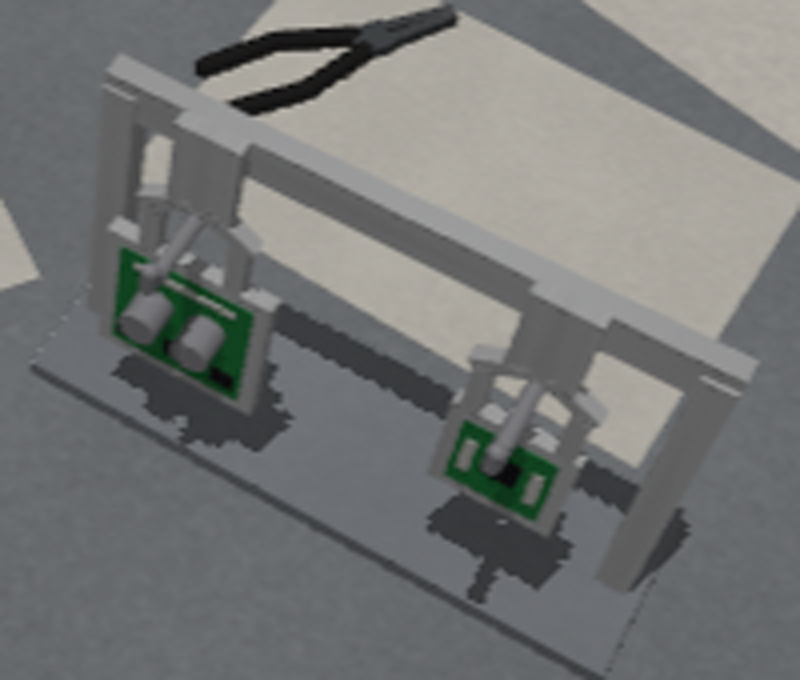

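View pics/c3.png

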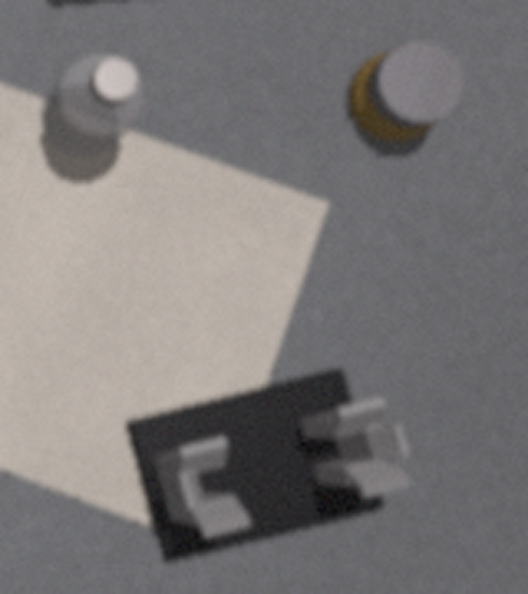

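View pics/h0.png

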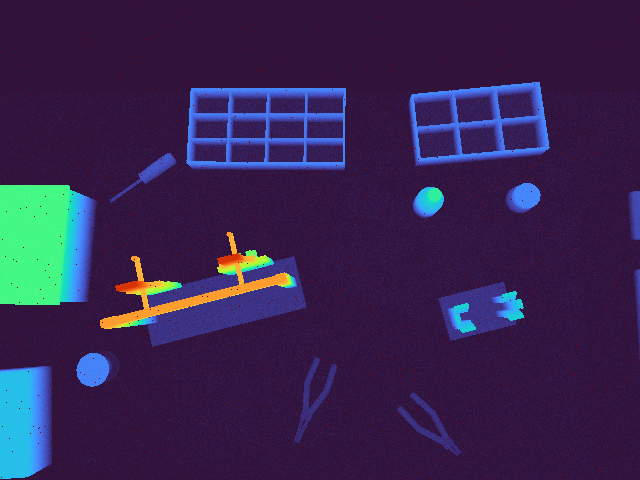

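```bash
python3 - <<'E'
from h import *
for tag in ('top0','scene0'):
    im=load(tag); P=cloud(im); print(tag)
    m=(P[...,2]>222)&(P[...,2]<245)&(P[...,0]>500)&(P[...,0]<680)&(P[...,1]>50)&(P[...,1]<350)
    big=m.astype(np.uint8)*255; nn,l,st,c=cv2.connectedComponentsWithStats(big)
    for i in range(1,nn):
        if st[i,4]>10:
            q=P[l==i]; t=q[:,2]>np.percentile(q[:,2],50); print(st[i],q.mean(0).round(1),q.max(0).round(1),cv2.minAreaRect(q[:,:2].astype(np.float32)))
    # rail top fit
    m=(P[...,2]>188)&(P[...,2]<196)&(P[...,0]>480)&(P[...,0]<600)&(P[...,1]>50)&(P[...,1]<350)
    q=P[m][:,:2]; 
    vx=cv2.fitLine(q.astype(np.float32),cv2.DIST_HUBER,0,.01,.01).ravel(); print('rail',vx,np.degrees(np.arctan2(vx[0],-vx[1])))
    # cradle base edges, posts
    m=(P[...,2]>64)&(P[...,2]<90)&(P[...,0]>450)&(P[...,0]<580)&(P[...,1]>-370)&(P[...,1]<-200)
    nn,l,st,c=cv2.connectedComponentsWithStats(m.astype(np.uint8)*255)
    for i in range(1,nn):
        if st[i,4]>10: q=P[l==i]; print('cr',st[i],q.mean(0).round(1),q.max(0).round(1),cv2.minAreaRect(q[:,:2].astype(np.float32)))
    m=(P[...,2]>7)&(P[...,2]<17)&(P[...,0]>450)&(P[...,0]<590)&(P[...,1]>-370)&(P[...,1]<-190)
    nn,l,st,c=cv2.connectedComponentsWithStats(m.astype(np.uint8)*255)
    for i in range(1,nn):
        if st[i,4]>60: q=P[l==i]; print('base',st[i],q.mean(0).round(1),cv2.minAreaRect(q[:,:2].astype(np.float32)))
    F=f(im);W=np.linalg.inv(im['world_from_camera'])
E
```

```text
top0
[217 253  24  11 156] [586.  133.1 233.6] [594.2 149.4 238. ] ((586.1951293945312, 134.1610870361328), (8.197561264038086, 30.772390365600586), 15.82638168334961)
[115 281  25  11 167] [544.7 276.3 233.2] [552.  293.1 237.9] ((544.7817993164062, 278.05694580078125), (8.344406127929688, 30.5019474029541), 15.66115665435791)
rail [ 2.6274011e-01 -9.6486664e-01  5.2587463e+02  1.9501245e+02] 15.232711
cr [501 291  16  11 109] [ 544.3 -312.5   74.2] [ 552.5 -300.    80.7] ((543.7735595703125, -313.2940979003906), (13.679269790649414, 24.658716201782227), 14.825125694274902)
cr [506 299  18  22 231] [ 519.9 -324.1   73.1] [ 539.1 -309.5   82.3] ((521.3226318359375, -321.44097900390625), (31.36868667602539, 27.622085571289062), 13.436962127685547)
cr [454 303  15  11 112] [ 522.3 -232.    73.7] [ 530.5 -219.7   81.4] ((522.1142578125, -232.74996948242188), (13.05571174621582, 24.669322967529297), 14.986872673034668)
cr [455 314  21  19 184] [ 493.9 -236.9   73.7] [ 511.5 -220.7   83.3] ((498.3065185546875, -237.17120361328125), (32.109840393066406, 26.315265655517578), 18.725385665893
[... 366 characters left out ...]
1.5] [555.4 295.7 237.5] ((546.9583129882812, 280.0482177734375), (10.518668174743652, 29.88060760498047), 14.766364097595215)
rail [ 2.616202e-01 -9.651709e-01  5.274999e+02  2.056779e+02] 15.166219
cr [243 140  20  17 157] [ 527.9 -318.1   72.6] [ 554.9 -297.9   82.5] ((529.7020263671875, -317.5433349609375), (49.12557601928711, 30.40415382385254), 13.174488067626953)
cr [272 153  21  19 134] [ 504.3 -232.3   73.1] [ 531.9 -217.5   80.9] ((507.7319641113281, -233.41802978515625), (47.53339385986328, 28.077007293701172), 16.305370330810547)
base [239 158  62  40 889] [ 528.3 -269.    11.8] ((519.6383056640625, -273.2780456542969), (83.27645874023438, 125.67499542236328), 15.148066520690918)
```

Emit:
step_arm(
  deltas="0 0 0.082 0 0 -0.1 0.1;0 0 0.082 0 0 -0.1 0.1;0 0 0.082 0 0 -0.1 0.1;0 0 0.082 0 0 -0.1 0.1;0 0 0.082 0 0 -0.1 0.1;0 0 0.082 0 0 -0.1 0.1;0 0 0.082 0 0 -0.1 0.1;0 0 0.08 0 0 -0.1 0.1",
  newtons=40,
)

```text
t: 0.95
tool_pos: [144.4, 504.6, 311.4]
ee_rot: [0.992, 0.129, -0.0, 0.0]
force: [-0.2, -0.5, -0.2]
opening: 47.5
```

Emit:
step_arm(
  deltas="0 0 0 0.2 0.29 0 0.1;0 0 0 0.2 0.29 0 0.1;0 0 0 0.2 0.29 0 0.1;0 0 0 0.2 0.29 0 0.1;0 0 0 0.2 0.29 0 0.1;0 0 0 0.2 0.29 0 0.1;0 0 0 0.2 0.29 0 0.1;0 0 0 0.2 0.29 0 0.1;0 0 0 0.2 0.29 0 0.1;0 0 0 0.2 0.29 0 0.1;0 0 0 0.2 0.29 0 0.1;0 0 0 0.2 0.29 0 0.1",
)

```text
t: 2.15
tool_pos: [468.0, 230.5, 311.1]
ee_rot: [0.991, 0.132, -0.0, -0.0]
force: [0.1, -0.3, 0.5]
opening: 47.1
```

```bash
cat >> h.py <<'E'
from scipy.spatial.transform import Rotation as Ro
def to(target):
    s=get_state(); R=Ro.from_quat(s['ee_rot']); m=R.as_matrix()
    print('t',s['t'],'tcp',s['tool_pos'].round(1),'yaw',np.degrees(np.arctan2(m[1,0],m[0,0])).round(2),'z',m[:,2].round(4),'q',s['q'].round(2),'F',s['force'].round(2),'open',s['opening'])
    print('delta tool mm',(m.T@(np.array(target)-s['tool_pos'])).round(1))
E
python3 -c "
from h import *
to([587,135,305])"
```

```text
t 2.15 tcp [468.  230.5 311.1] yaw 15.16 z [-5.e-04 -1.e-04 -1.e+00] q [0.31 0.29 1.38 0.   1.47 0.05] F [ 0.14 -0.29  0.47] open 47.10740755158531
delta tool mm [ 89.9 123.3   6. ]
```

Emit:
step_arm(
  deltas="0 0 0 0.22 0.31 0 0.1;0 0 0 0.22 0.31 0 0.1;0 0 0 0.22 0.31 0 0.1;0 0 0 0.22 0.31 0 0.1;0 0 0 0 0 0 0.1;0 0 0 0 0 0 0.1",
)

```text
t: 2.75
tool_pos: [584.6, 134.4, 310.3]
ee_rot: [0.991, 0.131, -0.001, -0.0]
force: [-0.6, -0.5, -0.7]
opening: 47.0
```

```bash
python3 - <<'E'
from h import *
to([587,135,300])
im=snap('wrist','w1'); P=cloud(im)
m=(P[...,2]>226)&(P[...,2]<242)
nn,l,st,c=cv2.connectedComponentsWithStats(m.astype(np.uint8)*255)
for i in range(1,nn):
    if st[i,4]>100: q=P[l==i]; print(st[i],q.mean(0).round(1),cv2.minAreaRect(q[:,:2].astype(np.float32)))
E
```

```text
t 2.75 tcp [584.6 134.4 310.3] yaw 15.08 z [-1.9e-03  2.0e-04 -1.0e+00] q [ 0.1   0.44  1.15  0.    1.55 -0.17] F [-0.63 -0.54 -0.71] open 47.02689888386683
delta tool mm [ 2.5  0.1 10.3]
[315   0  15  29 422] [548.6 269.2 234.3] ((548.4508666992188, 269.9679870605469), (7.833568572998047, 11.736795425415039), 15.053362846374512)
[320 231  12  47 558] [587.3 136.4 234.4] ((587.6491088867188, 135.12060546875), (7.47000789642334, 30.79462432861328), 15.341537475585938)
```

View pics/w1.png

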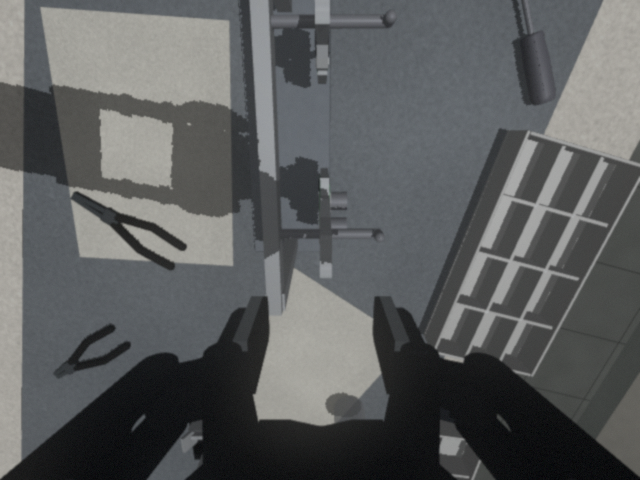

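The wrist view shows the tab top centred at about (326,254), between the fingers. It measures (587.6, 135.1), which agrees with the other cameras. Descending.

Emit:
step_arm(
  deltas="0 0 0 0.01 0 0.14 0.1;0 0 0 0.01 0 0.14 0.1;0 0 0 0.01 0 0.14 0.1;0 0 0 0 0 0.14 0.1;0 0 0 0 0 0.14 0.1;0 0 0 0 0 0.14 0.1;0 0 0 0 0 0.14 0.1;0 0 0 0 0 0.14 0.1;0 0 0 0 0 0 0.1;0 0 0 0 0 0 0.1",
)

```text
t: 3.8
tool_pos: [586.9, 136.7, 200.0]
ee_rot: [0.991, 0.133, 0.0, -0.0]
force: [0.9, -0.5, 0.7]
opening: 47.2
```

```bash
python3 - <<'E'
from h import *
to([587.5,135,198])
im=snap('scene','s1'); a=im['frame'][150:370,310:530,::-1]; cv2.imwrite('pics/s1c.png',cv2.resize(a,None,fx=2.7,fy=2.7,interpolation=cv2.INTER_CUBIC))
E
```

```text
t 3.8 tcp [586.9 136.7 200. ] yaw 15.24 z [ 3.e-04  2.e-04 -1.e+00] q [ 0.1   0.51  1.35  0.    1.29 -0.16] F [ 0.87 -0.51  0.66] open 47.174449444652055
delta tool mm [0.1 1.8 2. ]
```

View pics/s1c.png

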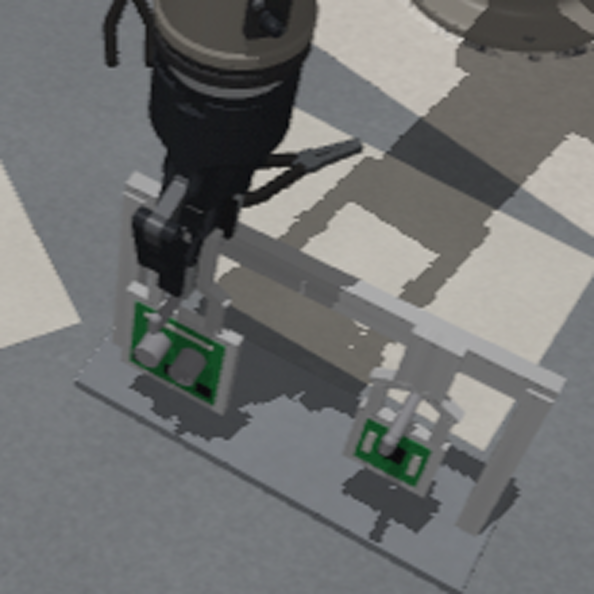

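The fingers straddle the larger carrier's tab (crop about (175,250)), and the force reads near zero. Closing.

Emit:
step_arm(
  deltas="0 0 0 0 0.015 0 -1;0 0 0 0 0 0 -1;0 0 0 0 0 0 -1;0 0 0 0 0 0 -1;0 0 0 0 0 0 -1;0 0 0 0 0 0 -1;0 0 0 0 0 0 -1;0 0 0 0 0 0 -1",
  newtons=60,
)

```text
t: 4.65
tool_pos: [587.9, 134.3, 199.8]
ee_rot: [0.991, 0.132, 0.0, 0.0]
force: [-1.8, -0.3, 5.0]
opening: 7.0
```

Emit:
step_arm(
  deltas="0 0 0 0 0 -0.05 -1;0 0 0 0 0 -0.05 -1;0 0 0 0 0 -0.05 -1;0 0 0 0 0 -0.05 -1;0 0 0 0 0 0 -1;0 0 0 0 0 0 -1",
)

```text
t: 5.25
tool_pos: [587.8, 134.3, 219.3]
ee_rot: [0.991, 0.132, 0.0, -0.0]
force: [-0.2, 0.5, -2.1]
opening: 7.4
```

```bash
python3 - <<'E'
from h import *
to([587.5,135,218])
im=snap('scene','s2'); a=im['frame'][150:370,310:530,::-1]; cv2.imwrite('pics/s2c.png',cv2.resize(a,None,fx=2.7,fy=2.7,interpolation=cv2.INTER_CUBIC))
E
```

```text
t 5.25 tcp [587.8 134.3 219.3] yaw 15.17 z [ 1.e-04  1.e-04 -1.e+00] q [ 0.1   0.49  1.32  0.    1.33 -0.17] F [-0.21  0.46 -2.09] open 7.430885058382165
delta tool mm [-0.1 -0.7  1.3]
```

View pics/s2c.png

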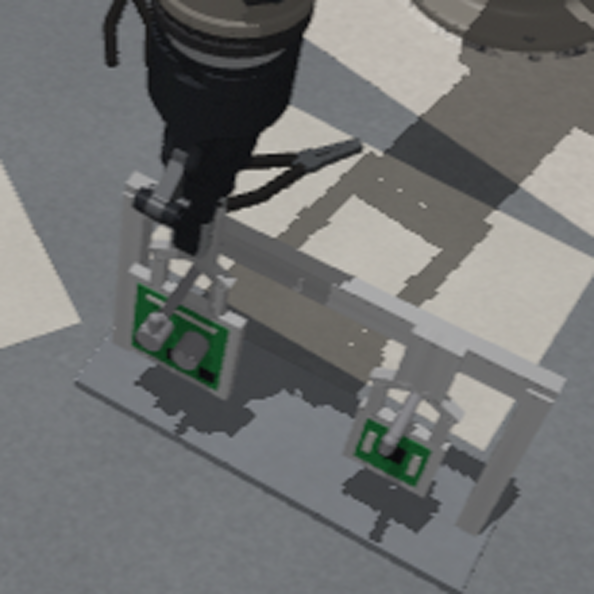

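The carrier has risen about 19.5 mm with the window still round the hook, and the opening of 7.4 mm shows a firm hold. Moving out along the hook.

Emit:
step_arm(
  deltas="0 0 0 0.04 0 0 -1;0 0 0 0.08 0 0 -1;0 0 0 0.1 0 0 -1;0 0 0 0.1 0 0 -1;0 0 0 0.1 0 0 -1;0 0 0 0.1 0 0 -1;0 0 0 0.1 0 0 -1;0 0 0 0.1 0 0 -1;0 0 0 0.08 0 0 -1;0 0 0 0.04 0 0 -1;0 0 0 0 0 0 -1;0 0 0 0 0 0 -1",
)

```text
t: 6.5
tool_pos: [668.8, 156.3, 219.0]
ee_rot: [0.991, 0.132, -0.0, -0.0]
force: [0.3, 0.8, -1.7]
opening: 7.3
```

```bash
python3 - <<'E'
from h import *
to([587.8+84*.965,134.3+84*.262,219])
im=snap('scene','s3'); a=im['frame'][150:370,310:530,::-1]; cv2.imwrite('pics/s3c.png',cv2.resize(a,None,fx=2.7,fy=2.7,interpolation=cv2.INTER_CUBIC))
E
```

```text
t 6.5 tcp [668.8 156.3 219. ] yaw 15.17 z [-5.e-04 -0.e+00 -1.e+00] q [ 0.12  0.66  1.02  0.    1.46 -0.15] F [ 0.28  0.8  -1.73] open 7.285207526338105
delta tool mm [0.1 0.  0. ]
```

View pics/s3c.png

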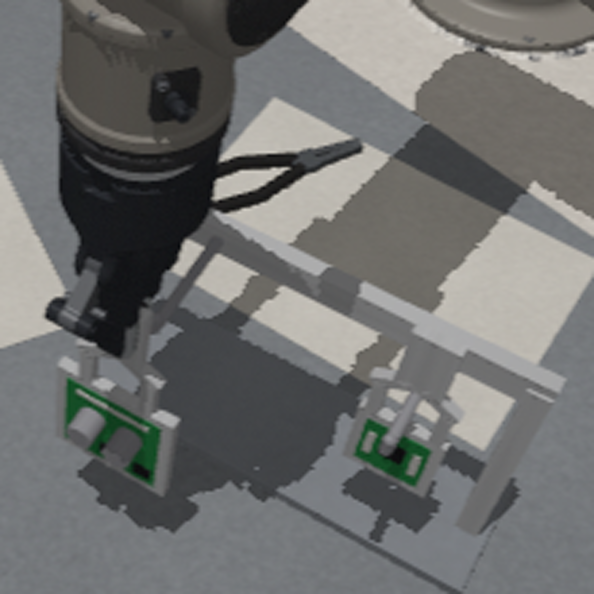

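Emit:
step_arm(
  deltas="0 0 0 0 0 -0.1 -1;0 0 0 0 0.05 -0.15 -1;0 0 0 0 0.1 -0.15 -1;0 0 0 0 0.2 -0.1 -1;0 0 0 0 0.25 -0.1 -1;0 0 0 0 0.25 0 -1;0 0 0 0 0.25 0 -1;0 0 0 0 0.25 0 -1;0 0 0 -0.05 0.25 0 -1;0 0 0 -0.1 0.2 0 -1;0 0 0 -0.15 0.2 0 -1;0 0 0 -0.2 0.2 0 -1",
)

```text
t: 7.75
tool_pos: [678.0, -71.2, 279.3]
ee_rot: [0.991, 0.132, 0.0, 0.0]
force: [0.3, -0.1, -1.9]
opening: 7.3
```

Emit:
step_arm(
  deltas="0 0 0 -0.22 0.2 0 -1;0 0 0 -0.22 0.2 0 -1;0 0 0 -0.22 0.2 0 -1;0 0 0 -0.22 0.2 0 -1;0 0 0 -0.22 0.2 0 -1;0 0 0 -0.22 0.2 0 -1;0 0 0 -0.22 0.15 0 -1;0 0 0 -0.2 0.1 0 -1;0 0 0 -0.15 0.05 0 -1;0 0 0 -0.1 0.05 0 -1;0 0 0 0 0 0 -1;0 0 0 0 0 0 -1",
)

```text
t: 8.95
tool_pos: [527.0, -270.5, 279.5]
ee_rot: [0.991, 0.132, 0.0, -0.0]
force: [-0.2, 0.8, -2.5]
opening: 7.1
```

```bash
python3 - <<'E'
from h import *
to([518,-277,279])
im=snap('wrist','w4'); im=snap('scene','s4'); snap('top','t4')
E
```

```text
t 8.95 tcp [ 527.  -270.5  279.5] yaw 15.17 z [ 7.e-04  2.e-04 -1.e+00] q [-0.6   0.44  1.24  0.    1.46 -0.87] F [-0.22  0.75 -2.55] open 7.1411399180297614
delta tool mm [-10.4   3.9   0.5]
```

View pics/w4.png

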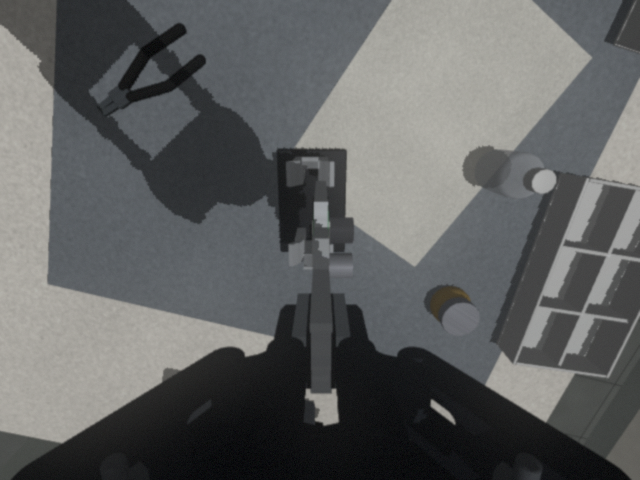

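View pics/s4.png

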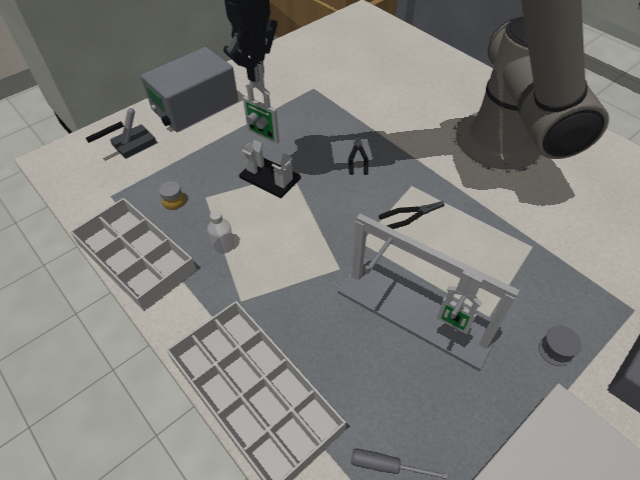

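```bash
python3 - <<'E'
from h import *
for tag in ('w4','t4','s4'):
    im=load(tag);P=cloud(im); print(tag)
    m=(P[...,2]>6)&(P[...,2]<17)&(P[...,0]>450)&(P[...,0]<590)&(P[...,1]>-370)&(P[...,1]<-190)
    nn,l,st,c=cv2.connectedComponentsWithStats(m.astype(np.uint8)*255)
    q=P[m]; print('base',m.sum(),cv2.minAreaRect(q[:,:2].astype(np.float32)))
    # in cradle axes
    c,s=np.cos(.265),np.sin(.265); X=(P[...,0]-518)*c+(P[...,1]+276)*s; Y=-(P[...,0]-518)*s+(P[...,1]+276)*c
    k=(P[...,2]>6)&(P[...,2]<17)&(abs(X)<60)&(abs(Y)<80); print('X',np.percentile(X[k],[.5,1,99,99.5]).round(1),'Y',np.percentile(Y[k],[.5,1,99,99.5]).round(1))
    k=(P[...,2]>60)&(P[...,2]<85)&(abs(X)<60)&(abs(Y)<80); print('posts X',np.percentile(X[k],[1,99]).round(1),'Y',np.percentile(Y[k],[1,99]).round(1),k.sum())
    for s_ in (-1,1):
        kk=k&(Y*s_>25); print('  post',s_,X[kk&(X>0)].min().round(1) if (kk&(X>0)).any() else None, X[kk&(X<0)].max().round(1) if (kk&(X<0)).any() else None)
    k=(P[...,2]>130)&(P[...,2]<262)&(abs(X)<60)&(abs(Y)<80)
    for z in range(130,262,15):
        kk=k&(P[...,2]>z)&(P[...,2]<z+15)
        if kk.sum()>20: print(z,kk.sum(),'X med',np.percentile(X[kk],[10,50,90]).round(1),'Y',np.percentile(Y[kk],[1,99]).round(1))
im=load('w4'); a=im['frame'][130:330,230:400,::-1]; cv2.imwrite('pics/w4c.png',cv2.resize(a,None,fx=3,fy=3,interpolation=cv2.INTER_CUBIC))
im=load('s4'); a=im['frame'][50:200,200:330,::-1]; cv2.imwrite('pics/s4c.png',cv2.resize(a,None,fx=4,fy=4,interpolation=cv2.INTER_CUBIC))
E
```

```text
w4
base 3934 ((517.5061645507812, -275.9619445800781), (80.153564453125, 122.84420776367188), 15.207423210144043)
X [-40.1 -39.8  39.   39.3] Y [-59.9 -59.   61.5  61.5]
posts X [-23.6  22.2] Y [-55.5  57.4] 1482
  post -1 0.0 -0.0
  post 1 0.5 -0.0
145 33 X med [ 6.8 10.4 13.4] Y [34.  44.1]
160 55 X med [ 4.5  9.7 15.7] Y [26.3 44. ]
175 87 X med [ 7.7 16.5 28.9] Y [-0.6 44. ]
190 1211 X med [17.  23.6 30.4] Y [-16.   43.9]
205 201 X med [ 4.7  8.5 15.4] Y [-3.7 43.9]
220 447 X med [ 6.8 10.3 13.2] Y [28.4 43.8]
235 85 X med [ 7.   9.8 13. ] Y [28.4 29.1]
250 306 X med [ 6.9  9.8 13.2] Y [22.6 32.1]
t4
base 1907 ((526.7689208984375, -269.77801513671875), (102.71795654296875, 134.32070922851562), 15.328444480895996)
X [-40.9 -40.6  38.4  38.6] Y [-61.3 -60.3  60.6  60.9]
posts X [-24.2  21.6] Y [-52.7  55.9] 458
  post -1 7.3 -14.9
  post 1 0.4 -0.0
145 27 X med [ 7.3 13.3 14.3] Y [-11.3  43.5]
160 49 X med [ 8. 14. 15.] Y [-29.5  43.7]
175 57 X med [ 9.1 14.1 31.5] Y [-29.8  43.6]
190 355 X med [14.2 21.9 30. ] Y [-17.5  43.7]
205 99 X med [ 9.1 14.  14.9] Y [-16.5  43.9]
220 144 X med [ 6.7 11.1 13.5] Y [-7.9 43.6]
235 32 X med [ 7.4 11.7 13.5] Y [19.  29.1]
250 57 X med [ 6.5 10.5 13.5] Y [10.8 31.2]
s4
base 897 ((518.8738403320312, -277.12158203125), (148.19650268554688, 114.93624114990234), 85.55621337890625)
X [-38.6 -37.5  41.9  42.4] Y [-59.4 -57.   63.   63.5]
posts X [-21.9  23.9] Y [-55.3  56.6] 373
  post -1 0.2 -0.2
  post 1 0.4 -0.2
130 61 X med [12.9 15.  16.5] Y [-34.3  45. ]
145 162 X med [13.2 15.8 17.4] Y [-34.2  45.4]
160 114 X med [13.5 15.8 17.5] Y [-34.2  45.4]
175 142 X med [13.2 16.  33.5] Y [-35.7  45.6]
190 292 X med [14.2 16.7 32.9] Y [-33.3  45.6]
205 203 X med [13.6 15.6 17.3] Y [-34.4  45.3]
220 176 X med [ 8.8 14.  16.3] Y [-34.1  44.4]
235 76 X med [ 8.1 13.9 16.1] Y [-19.6  30.7]
250 79 X med [10.2 14.6 16.3] Y [-21.   32.8]
```

View pics/w4c.png

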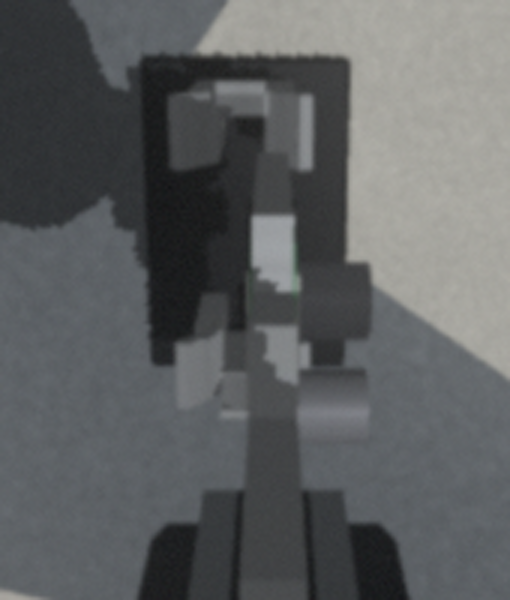

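View pics/s4c.png

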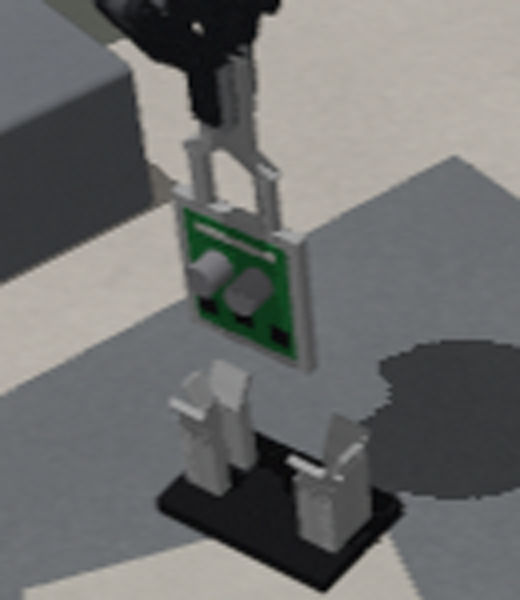

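Emit:
step_arm(
  deltas="0 0 0 -0.055 0.018 0 -1;0 0 0 -0.055 0.018 0 -1;0 0 0 0 0 0.1 -1;0 0 0 0 0 0.15 -1;0 0 0 0 0 0.15 -1;0 0 0 0 0 0.1 -1;0 0 0 0 0 0 -1;0 0 0 0 0 0 -1",
)

```text
t: 9.9
tool_pos: [517.1, -277.2, 229.4]
ee_rot: [0.991, 0.132, 0.0, -0.0]
force: [0.3, 0.3, -1.8]
opening: 7.0
```

```bash
python3 - <<'E'
from h import *
to([518,-277,152])
for n,tag in (('wrist','w5'),('scene','s5'),('top','t5')):
    im=snap(n,tag);P=cloud(im); print(tag)
    c,s=np.cos(.265),np.sin(.265); X=(P[...,0]-518)*c+(P[...,1]+276)*s; Y=-(P[...,0]-518)*s+(P[...,1]+276)*c
    k=(P[...,2]>60)&(P[...,2]<83)&(abs(X)<60)&(abs(Y)<80); print('posts X',np.percentile(X[k],[1,99]).round(1),'Y',np.percentile(Y[k],[1,99]).round(1),k.sum())
    k=(P[...,2]>92)&(P[...,2]<210)&(abs(X)<60)&(abs(Y)<80)
    for z in range(90,210,15):
        kk=k&(P[...,2]>z)&(P[...,2]<z+15)
        if kk.sum()>20: print(z,kk.sum(),'X',np.percentile(X[kk],[5,50,95]).round(1),'Y',np.percentile(Y[kk],[1,99]).round(1))
im=load('w5'); a=im['frame'][130:330,230:400,::-1]; a=cv2.resize(a,None,fx=3,fy=3,interpolation=cv2.INTER_CUBIC)
b=load('s5')['frame'][70:220,200:270+60,::-1]; b=cv2.resize(b,(520*600//600,600),interpolation=cv2.INTER_CUBIC)
o=np.hstack([a,b]); cv2.imwrite('pics/c5.png',cv2.resize(o,None,fx=.77,fy=.77))
E
```

```text
t 9.9 tcp [ 517.1 -277.2  229.4] yaw 15.16 z [ 1.e-04  0.e+00 -1.e+00] q [-0.62  0.46  1.35  0.    1.33 -0.89] F [ 0.31  0.33 -1.81] open 6.963154608491228
delta tool mm [ 0.9  0.  77.4]
w5
posts X [-23.6  22.4] Y [-53.5  57.3] 1838
90 28 X [-4.5 -1.3  2.1] Y [39.9 40.2]
105 57 X [-6.9 -1.   4.3] Y [22.5 40.3]
120 37 X [-5.1 -1.   2.5] Y [39.7 40.2]
135 1256 X [ 4.6 12.3 19.8] Y [-19.7  40. ]
150 164 X [-6.7 -1.9  4.1] Y [-7.5 40.1]
165 473 X [-5.8 -1.6  2.5] Y [21.1 40. ]
180 110 X [-4.8 -1.3  2.2] Y [24.6 25.3]
195 193 X [-4.9 -1.   2.4] Y [22.  28.1]
s5
posts X [-21.1  24.9] Y [-54.4  57.2] 316
90 120 X [-0.3  4.   5.9] Y [-39.2  41.8]
105 125 X [-0.   4.5  7. ] Y [-37.2  41.5]
120 84 X [-2.5  4.2 21.6] Y [-39.9  40.9]
135 273 X [ 1.6  8.5 22.5] Y [-37.3  40.9]
150 174 X [0.8 4.4 6.8] Y [-39.3  41.7]
165 200 X [-3.   2.9  5.7] Y [-38.1  40.4]
180 66 X [-3.2  2.9  5.6] Y [-25.7  26.6]
195 75 X [-2.7  2.6  5.2] Y [-26.4  27.7]
t5
posts X [-24.1  21.7] Y [-57.   55.7] 442
105 41 X [-3.4  2.5  4. ] Y [-40.1  39.1]
120 38 X [-4.5  2.5 20. ] Y [-31.5  39.3]
135 304 X [ 1.7 10.6 19.9] Y [-23.   39.2]
150 90 X [-2.9  3.3 18.6] Y [-19.7  39.2]
165 153 X [-5.1  0.7  2.6] Y [-15.8  39.1]
180 26 X [-5.6 -0.8  2.2] Y [17.3 24.4]
195 28 X [-5.1  0.   2.2] Y [11.4 27.1]
```

View pics/c5.png

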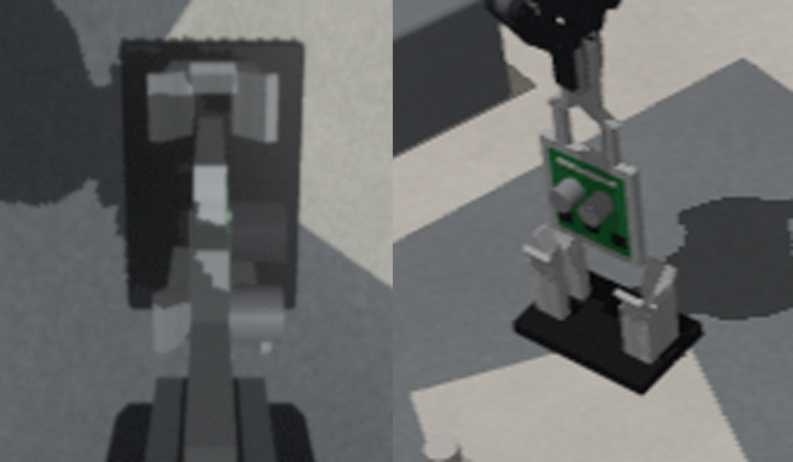

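The plate is centred over the groove to within about 1 mm in all three views and stands upright. Lowering into the groove.

Emit:
step_arm(
  deltas="0 0 0 0.005 -0.005 0.05 -1;0 0 0 0 0 0.08 -1;0 0 0 0 0 0.08 -1;0 0 0 0 0 0.08 -1;0 0 0 0 0 0.08 -1;0 0 0 0 0 0.03 -1;0 0 0 0 0 0 -1",
)

```text
t: 10.75
tool_pos: [517.1, -276.4, 188.5]
ee_rot: [0.991, 0.132, -0.0, -0.0]
force: [-0.2, 0.7, -1.8]
opening: 7.6
```

```bash
python3 - <<'E'
from h import *
to([517.6,-276.7,152])
a=snap('wrist','w6')['frame'][130:330,230:400,::-1]; a=cv2.resize(a,None,fx=3,fy=3,interpolation=cv2.INTER_CUBIC)
b=snap('scene','s6')['frame'][70:220,200:270+60,::-1]; b=cv2.resize(b,(520*600//600,600),interpolation=cv2.INTER_CUBIC)
o=np.hstack([a,b]); cv2.imwrite('pics/c6.png',cv2.resize(o,None,fx=.77,fy=.77))
E
```

```text
t 10.75 tcp [ 517.1 -276.4  188.5] yaw 15.17 z [-1.e-03  9.e-04 -1.e+00] q [-0.62  0.49  1.41  0.    1.24 -0.89] F [-0.21  0.66 -1.79] open 7.604531468859332
delta tool mm [ 0.4  0.5 36.5]
```

View pics/c6.png

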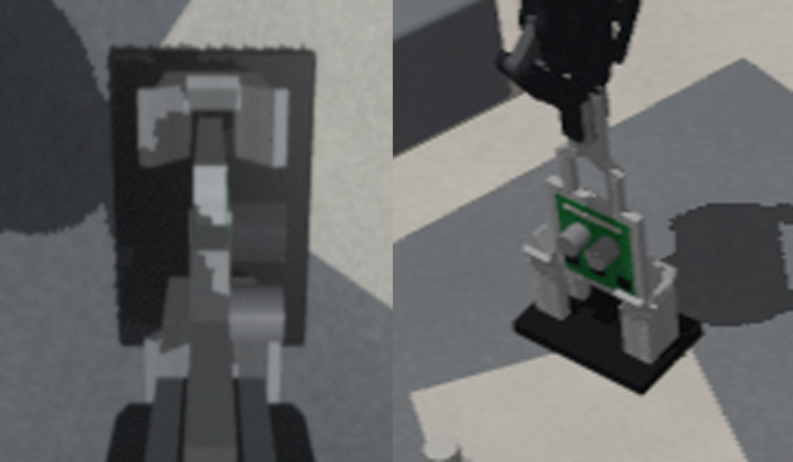

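The lower edge is inside the straight part of the groove and centred, with no contact. Lowering most of the remaining 36 mm, then creeping down to contact.

Emit:
step_arm(
  deltas="0 0 0 0 0 0.05 -1;0 0 0 0 0 0.06 -1;0 0 0 0 0 0.06 -1;0 0 0 0 0 0.06 -1;0 0 0 0 0 0.05 -1;0 0 0 0 0 0.03 -1;0 0 0 0 0 0.02 -1;0 0 0 0 0 0 -1",
)

```text
t: 11.65
tool_pos: [517.3, -276.5, 156.0]
ee_rot: [0.991, 0.132, -0.0, -0.0]
force: [-0.2, -0.1, -2.3]
opening: 7.3
```

Emit:
step_arm(
  deltas="0 0 0 0 0 0.01 -1;0 0 0 0 0 0.01 -1;0 0 0 0 0 0 -1",
)

```text
t: 11.95
tool_pos: [517.3, -276.5, 154.2]
ee_rot: [0.991, 0.132, 0.0, -0.0]
force: [-0.4, 0.0, -2.1]
opening: 7.0
```

Emit:
step_arm(
  deltas="0 0 0 0 0 0.01 -1;0 0 0 0 0 0 -1",
)

```text
t: 12.15
tool_pos: [517.3, -276.5, 153.2]
ee_rot: [0.991, 0.132, -0.0, -0.0]
force: [0.6, 0.7, -1.8]
opening: 7.5
```

Emit:
step_arm(
  deltas="0 0 0 0 0 0.01 -1;0 0 0 0 0 0 -1",
)

```text
t: 12.35
tool_pos: [517.3, -276.5, 152.1]
ee_rot: [0.991, 0.132, -0.0, -0.0]
force: [0.5, -0.7, -2.3]
opening: 6.9
```

Emit:
step_arm(
  deltas="0 0 0 0 0 0.005 -1;0 0 0 0 0 0 -1",
)

```text
t: 12.55
tool_pos: [517.4, -276.5, 152.1]
ee_rot: [0.991, 0.132, 0.0, 0.0]
force: [-1.1, 1.2, -0.0]
opening: 7.2
```

Emit:
step_arm(
  deltas="0 0 0 0 0 0.005 -1;0 0 0 0 0 0 -1",
)

```text
t: 12.75
tool_pos: [517.5, -276.5, 152.1]
ee_rot: [0.991, 0.132, 0.0, 0.0]
force: [-0.9, 1.9, 4.7]
opening: 7.0
```

Emit:
step_arm(
  deltas="0 0 0 0 0 0.005 -1;0 0 0 0 0 0 -1",
)

```text
t: 12.95
tool_pos: [517.6, -276.5, 152.0]
ee_rot: [0.991, 0.132, 0.001, 0.0]
force: [-2.8, 1.5, 7.9]
opening: 7.2
```

Seated at a TCP height of 152.1, where 152 was predicted, with a light upward contact force. Easing off and opening.

Emit:
step_arm(
  deltas="0 0 0 0 0 -0.01 -1;0 0 0 0 0 0 -0.6;0 0 0 0 0 0 -0.3;0 0 0 0 0 0 0;0 0 0 0 0 0 0.1;0 0 0 0 0 0 0.1;0 0 0 0 0 0 0.1",
)

```text
t: 13.65
tool_pos: [517.4, -276.5, 151.7]
ee_rot: [0.991, 0.132, 0.0, -0.0]
force: [-0.8, -0.5, -0.3]
opening: 46.8
```

```bash
python3 - <<'E'
from h import *
to([517.6,-276.7,152])
a=snap('wrist','w7')['frame'][130:330,230:400,::-1]; a=cv2.resize(a,None,fx=3,fy=3,interpolation=cv2.INTER_CUBIC)
b=snap('scene','s7')['frame'][70:220,200:270+60,::-1]; b=cv2.resize(b,(520*600//600,600),interpolation=cv2.INTER_CUBIC)
o=np.hstack([a,b]); cv2.imwrite('pics/c7.png',cv2.resize(o,None,fx=.77,fy=.77))
E
```

```text
t 13.65 tcp [ 517.4 -276.5  151.7] yaw 15.17 z [ 1.e-04  1.e-04 -1.e+00] q [-0.62  0.52  1.46  0.    1.15 -0.89] F [-0.83 -0.51 -0.25] open 46.841258623389734
delta tool mm [ 0.2  0.2 -0.3]
```

View pics/c7.png

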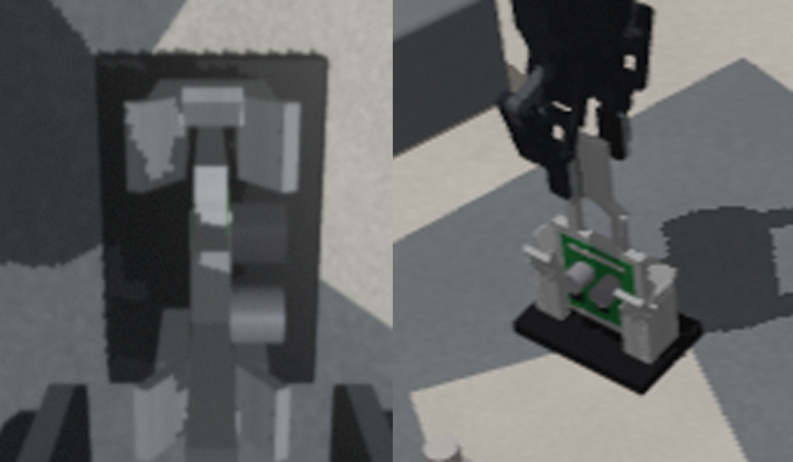

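Released, with the carrier standing in the groove. Retreating straight up.

Emit:
step_arm(
  deltas="0 0 0 0 0 -0.05 0.1;0 0 0 0 0 -0.1 0.1;0 0 0 0 0 -0.15 0.1;0 0 0 0 0 -0.2 0.1;0 0 0 0 0 -0.2 0.1;0 0 0 0 0 -0.2 0.1;0 0 0 0 0 -0.2 0.1;0 0 0 0 0 -0.2 0.1;0 0 0 0 0 -0.1 0.1;0 0 0 0 0 0 0.1;0 0 0 0 0 0 0.1;0 0 0 0 0 0 0.1",
)

```text
t: 14.95
tool_pos: [517.0, -276.3, 290.6]
ee_rot: [0.991, 0.132, -0.001, -0.001]
force: [0.3, 0.0, -0.5]
opening: 47.1
```

```bash
python3 - <<'E'
from h import *
to([517.6,-276.7,152])
for n,tag in (('wrist','w8'),('scene','s8')):
    im=snap(n,tag);P=cloud(im); print(tag)
    c,s=np.cos(.265),np.sin(.265); X=(P[...,0]-518)*c+(P[...,1]+276)*s; Y=-(P[...,0]-518)*s+(P[...,1]+276)*c
    k=(P[...,2]>92)&(P[...,2]<210)&(abs(X)<20)&(abs(Y)<42); print('top z',np.percentile(P[k][:,2],[98,99.5]))
    for z in range(90,195,20):
        kk=k&(P[...,2]>z)&(P[...,2]<z+20)
        if kk.sum()>20: print(z,'X',np.percentile(X[kk],[5,50,95]).round(1),'Y',np.percentile(Y[kk],[1,99]).round(1))
E
```

```text
t 14.95 tcp [ 517.  -276.3  290.6] yaw 15.16 z [-0.0017  0.0014 -1.    ] q [-0.62  0.42  1.24  0.    1.48 -0.89] F [ 0.26  0.02 -0.52] open 47.129790412332085
delta tool mm [  0.7   0.8 138.6]
w8
top z [187.97328042 188.29854238]
90 X [-4.9 -1.   2.8] Y [25.4 40.7]
130 X [-4.5 -1.   2.4] Y [15.3 28.4]
150 X [-4.2 -0.2  3. ] Y [14.9 15.9]
170 X [-4.6 -1.   2.7] Y [-14.1  15.7]
s8
top z [187.28148569 188.76631842]
90 X [-3.1  2.8  6. ] Y [-38.3  41.6]
110 X [-2.4  3.2  5.8] Y [-24.1  29.3]
130 X [-1.9  3.8  6. ] Y [-24.1  29. ]
150 X [-1.3  3.9  6.5] Y [-14.4  17. ]
170 X [-3.6  3.7  6. ] Y [-14.   17.5]
```

View pics/s8.png

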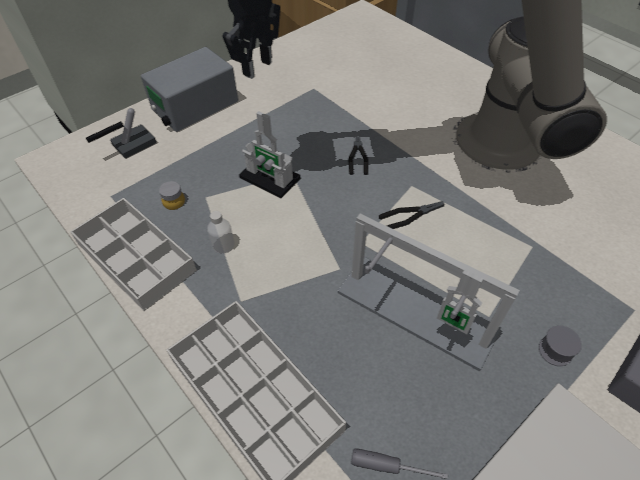

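The carrier stands upright in the cradle at (265,155). Its top is at z about 187–188, where 187 means fully seated. The spare still hangs at (457,312), the bottle stands at (219,232), and the gripper is clear.

```bash
python3 -c "
from bench import close_job
print(close_job())"
```

```text
the job is handed in; nothing more can be done
None
```

The larger carrier is off its hook and standing upright, fully down in the cradle's groove, and the job is handed in. I gripped it by the tab, raised it about 20 mm, moved it 84 mm out along the hook, carried it over and lowered it to light contact (about 8 N). Then I let go and backed straight up. Robot time was about 15 s of the 48 s allowed.

- **Seating:** the carrier's top measured about 187–188 mm above the bench, against 187 mm when fully seated. Both cameras show it vertical to within their accuracy.
- **Other items:** the spare carrier still hangs on its hook and the bottle is standing where it was.
- **Gripper:** clear of everything before hand-in, with its last force reading about 0.5 N.
- **Disagreements:** the cameras differed by about 2 mm, within their stated calibration. No check failed.

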